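Run the wing nut onto the filter pod's stud

ROBOT

A 7-joint arm with a two-finger parallel gripper is mounted at the origin on the work surface. World frame = base frame: x ahead of the robot, y to its left, z up, the work surface at z = 0. Lengths are in m, angles in degrees, forces in N, time in s.
With the tool pointing down it reaches from about 0.4 to 0.85 m from the base axis. Payload 4.5 kg.
Tool frame: the origin (TCP) lies between the finger pads; the fingertips stand 19 mm ahead of it and the grasp point (between the pads) is the TCP (nose_length is the distance from the TCP to the fingertips, in m); z points along the fingers, y is the direction in which the jaws open and shut (so a half turn about z gives the same grasp; the last joint's range is limited). The gripper opens to 85 mm and grips with 20 to 120 N. Pads are 22 mm wide; open, the fingers measure 114 mm over their backs; the gripper's body (76 mm by 85 mm) begins 54 mm behind the grasp point. The pads swing forward as they close: fully open they stand 13 mm farther back than shut.
Start: joints at [65.592, 39.483, -11.15, 89.685, 9.013, 51.709, -12.324], TCP at [0.277, -0.56, 0.25] pointing down, gripper open.
Joint ranges: [-172.22, 172.22], [-26.19, 119.32], [-84.43, 86.54], [7.71, 146.69], [-57.33, 237.33], [2.42, 119.75], [-152.13, 152.13]. Speed limits (degrees/s): [147.25, 147.25, 180, 180, 180, 180, 180].

INTERFACE

Orientations are given as [roll, pitch, yaw] about the fixed x, y, z axes, in that order (R = Rz(yaw) Ry(pitch) Rx(roll)).
In Python, from station import observe, read_camera, finish_job, nose_length gives the robot as it stands.
- The arm moves only by the tool send_rows, never from a script. Its argument "commands" is text: rows parted by semicolons, each of 4 numbers parted by spaces: the shift along the world's x, y, z in cm, then the turn about the world's z in rad. In form: dx dy dz turn; .... A call has 1 to 5 rows; each row shifts and turns the commanded pose from where the row before left it; what a row does not reach is not made up. A row lasts 1/10 s, in which the tool goes at most 50 mm and 8.59 degrees, less where a joint would pass 70% of its speed; a pose out of reach is approached as far as the arm can. A call with a gripper value outside its range is refused whole. "hand" is the closure, from 0 (fully open) to 1 (shut), set as the call begins (left out, the last holds). The fingers move at their own pace and stop on an object; the grip force is fixed at half the most. Time passes only in rows, so rows that do not move let the fingers close. It gives the time, the measured TCP pose, the force and the opening at its end, in the units of the state.
- observe(): the state, without advancing time (a new reading comes with each control period).
- read_camera(name): name is "scene" or "top" or "wrist"; returns a dict with "image" (384x512x3 uint8, blue, green, red), "depth" (384x512 float32, m along the optical axis (not along the pixel's ray), 0 where there is no reading), "vfov" (degrees; the focal length in pixels is half the picture's height over the tangent of half this angle, whatever the lens; pixels are square), "cx", "cy" (the principal point, pixels), "R" (3x3) and "t" (3): a world point X has camera coordinates R X + t. Camera axes: x right, y down, z forward; pixel columns grow to the right and rows downward; lengths in m; the calibration is good to about 2 mm. A picture is of the moment at which its call begins.
- finish_job(): hands the job in, once; it reports no verdict.
The state is a dict: "t": time; "joint_pos": joint angles; "qd": joint speeds; "joint_torque": joint torques, N m; "position": TCP position; "tool_rot": TCP orientation; "contact_force": force on the tool from outside, world axes, zero at the start; "moment": the same for the moment, N m; "width": finger opening in m.
Only numpy, scipy, OpenCV 4.12 (cv2) and the standard library are available. Lean on these libraries where they do the work, as an engineer would, in place of code of your own. Each camera call takes 0.05 s, during which the arm holds its last target.

TASK

Close the recovery chamber's filter pod: take the orange wing nut from the steel tray, set it over the brass stud and turn it gently backward (anticlockwise from above) until its thread drops in at the start, then run it forward (clockwise) all the way to its stop, so that it holds the blue cover pressed down. Never force it: if it blocks before it has dropped in, go backward, and at the stop ease off at once. Let go, and leave the other things where they are.

Things in the scene. Friction and masses are not known exactly. Their poses are not given: they have to be found in the camera images.
- nut_grip (a point): Orange wing nut, mid-wing point to grip: on its axis, 60 mm above the foot, 8 mm below the top. z up the axis, x along the wing (12 mm thick, 62 mm long, 32 mm tall), which stands on a hub 48 mm across, 36 mm tall, closed on top. The bore (37 mm) is open below; inside, 8 mm above the foot, three brass lugs 5 mm thick, 120 degrees apart. 0.1 to 0.16 kg.
- nut_foot (a point): Centre of the nut's underside. Set on top of the ridges it is 5.5 mm below stud_axis; dropped in, 15 mm below, resting on the cover; home, about 19 mm below. If it rests about 4 mm higher than on the ridges, it stands on the walls: turning backward slides it off them.
- stud_axis (a point): Upright brass stud with three thread ridges (34 mm across, about 1.4 mm play to the nut all round). Point on its axis, level with the flat ridge tops; z up. How the stud is turned is not told. On the ridges, at most 70 degrees anticlockwise bring the lugs to the gaps at the ridge starts, about 20 degrees of play wide; the nut drops 9.5 mm there.
- stud_tip (a point): Tapered tip of the stud, on its axis, 11 mm above the ridge tops. Hard walls, 4 mm higher than the ridges, end each ridge: they block turning forward on top of the ridges and turning on backward in the gaps. After the drop, clockwise: the lugs pass under the ridges, which draw the nut down about 5 mm in 50 degrees, then run level about 12 degrees to the hard stop.
- cover (a joint): How far the blue cover (114 mm across) is pressed onto its springy gasket, m: 0 free, over 0.0026 tight enough, about 0.0035 with the nut home. It gives from about 5.5 N, then 2 N per mm. Running the nut on takes up to 0.3 N m; against wall or stop torque rises steeply (some 10 N m per rad), and at about 1.2 N m the lugs bear 100 N in all, which ruins them.
- housing: The filter pod: fixed grey box 150 x 150 x 56 mm with the round blue cover (its top 70 mm above the table) and the stud in the middle. Origin at the centre of its underside.
- tray: Fixed shallow steel tray, 140 x 120 mm, rim 14 mm high, floor 3 mm thick, in which the nut stands. Origin at the centre of its underside. Other bystanders, not to be disturbed and well outside the working space: a flat spanner near the robot, a bottle and a jar at far left, a steel cup at far right.
- washer: Bystander, not to be disturbed: dark steel washer, 32 mm across, 4 mm thick, in the tray. Origin at the centre of its underside.
- bung: Bystander, not to be disturbed: black rubber bung, 18 mm across, 14 mm tall, in the tray. Origin at the centre of its underside.
- cartridge: Bystander, not to be disturbed: white paper filter cartridge, 80 mm across, 70 mm tall. Origin at the centre of its underside.
- bowl: Bystander, not to be disturbed: steel bowl, 120 mm across, 45 mm tall. Origin at the centre of its underside.
There are look-alikes about, which are no part of the job. Of the things that look like the part that bears nut_grip, the largest one is meant.

How it is judged (in metres and radians):
At the end, for the whole second after the job is handed in: The nut is home on the stud: released, at rest, upright within 0.12 rad, within 4 mm of the stud's axis, and it keeps the cover pressed down by more than 2.6 mm. Nothing else was moved (value of joint cover above 0.0026 m and horizontal distance between nut_grip and stud_axis below 0.004 m and angle between nut_grip's own z axis and vertical below 0.12 rad and linear speed of nut below 0.01 m/s); the robot touches nothing.
It fails at once if the threads are forced: more than 100 N in all between the nut's lugs and the stud (contact force between nut and stud above 100 N).
It fails at once if a bystander is pushed more than 30 mm from its place (distance of any of washer, bung, saline, pills, cup, spanner, cartridge, bowl from where it was at the start of the episode above 0.03 m).
It also fails if it takes over 72 s, if anything falls off the work surface, if the arm or the gripper's body presses on something with over 40 N, if the wrist force passes 120 N, or if a joint passes its speed limit or range.

## Working session

There is one attempt and no reset: what is moved stays moved. The work goes in short steps, Python scripts to look and compute and a tool call to move; the robot and the scene stay as the last step left them, time stands still between calls to the robot, and variables do not carry over. Pictures are saved under pics/ and viewed, and the job is handed in when it is done.

Besides the shell and the picture viewer there is one more tool, called by a JSON object that holds its "api" and its "payload". send_rows: Moves the arm, as the interface text tells. Its arguments: {"type":"object","properties":{"commands":{"type":"string"},"hand":{"type":"number"}},"required":["commands"]}

```bash
mkdir -p pics; ls; cat > h.py <<'E'
import numpy as np, cv2
from station import observe, read_camera, finish_job, nose_length
def ray(c,u,v):
    f=c["image"].shape[0]/2/np.tan(np.radians(c["vfov"])/2)
    d=np.array([(u-c["cx"])/f,(v-c["cy"])/f,1.0]); R=np.array(c["R"]);t=np.array(c["t"])
    return -R.T@t, R.T@d
def plane(c,u,v,z):
    o,d=ray(c,u,v); return o+d*(z-o[2])/d[2]
def pt(c,u,v):
    o,d=ray(c,u,v); return o+d*c["depth"][int(v),int(u)]
def cloud(c):
    f=c["image"].shape[0]/2/np.tan(np.radians(c["vfov"])/2)
    v,u=np.mgrid[:384,:512]; D=c["depth"]
    P=np.stack([(u-c["cx"])/f*D,(v-c["cy"])/f*D,D],-1)
    return (P-np.array(c["t"]))@np.array(c["R"])
def proj(c,X):
    f=c["image"].shape[0]/2/np.tan(np.radians(c["vfov"])/2)
    p=np.array(c["R"])@X+np.array(c["t"]); return c["cx"]+f*p[0]/p[2],c["cy"]+f*p[1]/p[2]
E
python3 - <<'E'
from h import *
print(observe(), nose_length)
for n in ["scene","top","wrist"]:
    c=read_camera(n); cv2.imwrite(f"pics/{n}0.png",c["image"]); np.save(f"pics/{n}0.npy",c,allow_pickle=True)
    print(n,c["vfov"],c["cx"],c["cy"],ray(c,c["cx"],c["cy"]))
E
```

```text
pics
{'t': 0.0, 'joint_pos': array([ 65.58973553,  39.53332373, -11.14519703,  89.7466376 ,
         9.01307823,  51.70944746, -12.32394693]), 'qd': array([ 0.03011837, -0.02906718, -0.03755689, -0.02665265, -0.0974236 ,
        0.06105284, -0.00456808]), 'joint_torque': array([-1.14173035e-03, -5.39613104e+01, -1.26685571e+00, -1.58542567e+01,
        9.12197895e-03,  9.56620323e-03,  2.68912692e-05]), 'position': array([ 0.27705532, -0.55953424,  0.24947444]), 'tool_rot': array([-1.79892863e+02,  7.99522733e-03,  2.63528576e+01]), 'contact_force': array([-0.08811678,  0.02428419, -0.13139793]), 'moment': array([0.00617576, 0.00255864, 0.03567036]), 'width': 0.08544284171541744} 0.019
scene 44.22924138976656 258.6768918160838 192.6401006263622 (array([0.92317945, 0.46266323, 0.96831056]), array([-0.31873853, -0.4412342 , -0.83887909]))
top 53.25944238150869 259.0748519206285 194.1563761544434 (array([0.51835053, 0.01524723, 0.8652222 ]), array([ 0.0937203 , -0.03560346, -0.99496176]))
wrist 70.38349300564525 253.68625098132634 192.63438702457623 (array([ 0.33594141, -0.53123925,  0.37292428]), array([-0.23214728, -0.11245742, -0.96615784]))
```

View pics/scene0.png

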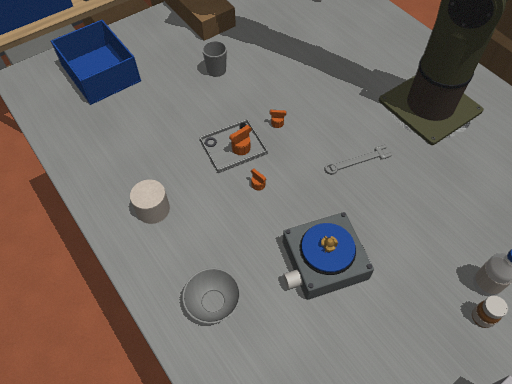

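View pics/top0.png

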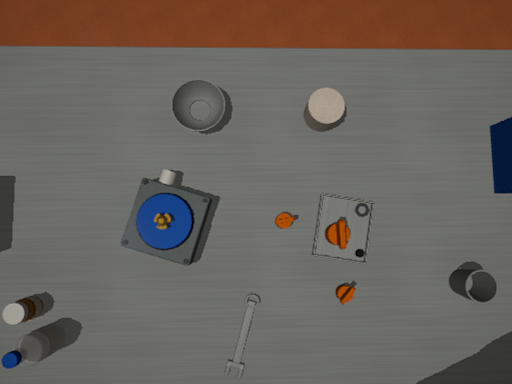

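View pics/wrist0.png

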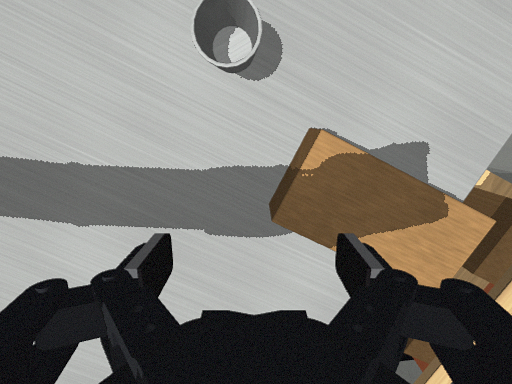

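Orange candidates in the top picture are (339,234) in the tray, the largest, plus small ones at (285,220) and (346,293). I choose (339,234), which is (241,140) in the scene picture. The stud is at top (162,221), scene (329,243). Next is a close crop and the measurements.

```bash
python3 - <<'E'
from h import *
cs={n:np.load(f"pics/{n}0.npy",allow_pickle=True).item() for n in ["scene","top"]}
t=cs["top"];s=cs["scene"]
im=np.hstack([cv2.resize(t["image"][185:275,300:390],(390,390),interpolation=2),cv2.resize(t["image"][175:265,118:208],(390,390),interpolation=2)])
cv2.imwrite("pics/crop1.png",im)
im=np.hstack([cv2.resize(s["image"][110:180,205:275],(390,390),interpolation=2),cv2.resize(s["image"][205:285,290:370],(390,390),interpolation=2)])
cv2.imwrite("pics/crop2.png",im)
for n,c in cs.items():
    P=cloud(c); hsv=cv2.cvtColor(c["image"],cv2.COLOR_BGR2HSV)
    m=((hsv[...,0]<15)&(hsv[...,1]>180)&(hsv[...,2]>60)&(P[...,2]<.2)&(P[...,2]>0.0)&(c["depth"]>0)).astype(np.uint8)
    k,l,st,ce=cv2.connectedComponentsWithStats(m)
    for i in range(1,k):
        if st[i,4]<40: continue
        q=P[l==i]; zt=q[:,2].max(); top=q[q[:,2]>zt-.005]; 
        print(n,ce[i].round(1),st[i,4],"zmax",zt.round(4),"mean top",top.mean(0).round(4),len(top))
        x=top[:,:2]-top[:,:2].mean(0); w,V=np.linalg.eigh(x.T@x); a=V[:,1]; print("  axis deg",np.degrees(np.arctan2(a[1],a[0]))%180,"len",np.ptp(x@a),"mid",(top[:,:2].mean(0)+a*(np.max(x@a)+np.min(x@a))/2).round(4), "width",np.ptp(x@V[:,0]))
    b=((hsv[...,0]>105)&(hsv[...,0]<130)&(hsv[...,1]>150)&(abs(P[...,2]-.07)<.012)).astype(np.uint8)
    k,l,st,ce=cv2.connectedComponentsWithStats(b); i=1+np.argmax(st[1:,4])
    mm=(l==i).astype(np.uint8); cn=max(cv2.findContours(mm,0,1)[0],key=cv2.contourArea)
    xy=np.array([plane(c,*p[0],.070)[:2] for p in cn]); 
    A=np.c_[2*xy,np.ones(len(xy))]; r=np.linalg.lstsq(A,(xy**2).sum(1),rcond=None)[0]; print("cover",r[:2],np.sqrt(r[2]+r[:2]@r[:2]), "z",np.median(P[l==i][:,2]))
    x0,y0,w,h=cv2.boundingRect(cn); sub=np.zeros_like(mm);sub[y0:y0+h,x0:x0+w]=1
    q=P[(sub>0)&(hsv[...,0]<35)&(hsv[...,0]>12)&(hsv[...,1]>80)]
    print("brass",len(q),q.mean(0),q.max(0),q.min(0)); hi=q[q[:,2]>q[:,2].max()-.006]; print(hi.mean(0),len(hi))
E
```

```text
scene [277.4 117.7] 193 zmax 0.0494 mean top [ 0.385  -0.1988  0.0467] 31
  axis deg 138.74939239316868 len 0.039398703792306464 mid [ 0.384  -0.1979] width 0.01136299342488614
scene [241.  140.6] 429 zmax 0.0719 mean top [ 0.5135 -0.1839  0.0697] 72
  axis deg 3.399313949303348 len 0.055995458559332426 mid [ 0.5146 -0.1838] width 0.012798545540862377
scene [257.7 180.2] 196 zmax 0.0522 mean top [ 0.5433 -0.0671  0.0488] 17
  axis deg 103.47419060007273 len 0.038854179591980204 mid [ 0.5428 -0.0647] width 0.007362390555455034
cover [0.54362095 0.18581401] 0.05593201771122292 z 0.06868757487683894
brass 181 [0.54622952 0.18758868 0.09135302] [0.92317945 0.46266323 0.96831056] [0.524786   0.13714006 0.05570699]
[0.92317945 0.46266323 0.96831056] 1
top [283.5 220.3] 193 zmax 0.0523 mean top [ 0.539  -0.0692  0.0489] 44
  axis deg 101.84796578835609 len 0.03718891024712508 mid [ 0.5391 -0.0695] width 0.008017731678836423
top [337.8 233.6] 461 zmax 0.0744 mean top [ 0.5101 -0.1857  0.0711] 128
  axis deg 2.122408932779223 len 0.05594788365260323 mid [ 0.51   -0.1857] width 0.012466794927880134
top [344.5 293. ] 223 zmax 0.0511 mean top [ 0.3796 -0.1995  0.0484] 65
  axis deg 140.33550108132573 len 0.04080674798197222 mid [ 0.3796 -0.1995] width 0.008970839808362446
cover [0.53991706 0.18255367] 0.0560535963306266 z 0.0696381233007235
brass 199 [0.53964416 0.17944505 0.08600244] [0.58944396 0.20340186 0.09839353] [0.50375329 0.12708019 0.05616462]
[0.54012272 0.1826635  0.09499141] 40
```

View pics/crop1.png

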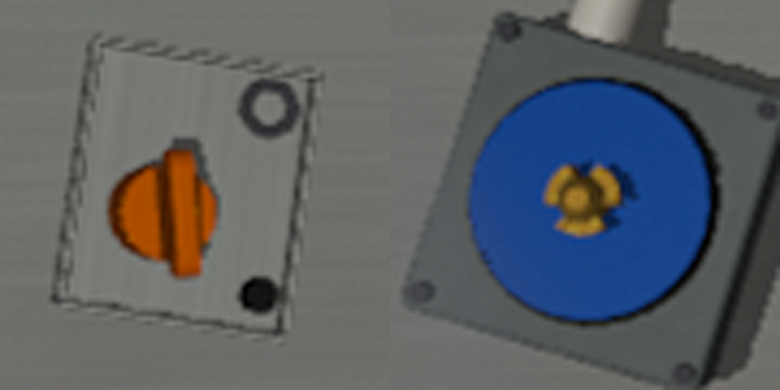

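View pics/crop2.png

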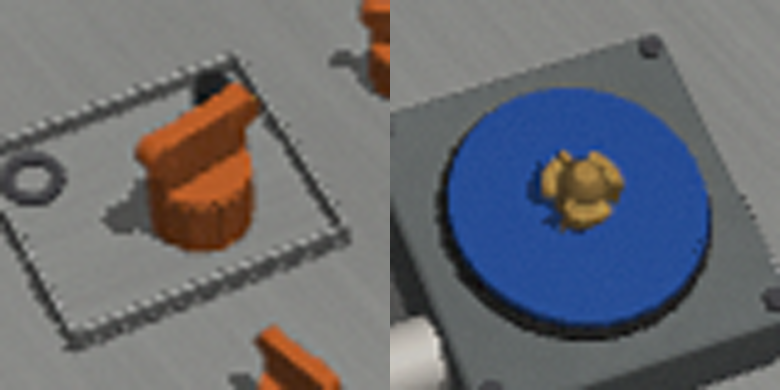

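The crops confirm the nut: a big orange hub with its wing along about +x, at about (0.512, -0.185). The smaller ones stand outside the tray. The stud is a brass trefoil at about (0.542, 0.184). Both cameras agree on their offset to within 1.5 mm. I'll hover over the nut first.

{"api": "send_rows", "payload": {"commands": "2.3 3.7 0 -0.042; 2.4 3.8 0 -0.042; 2.3 3.7 0 -0.042; 2.4 3.8 0 -0.042; 2.3 3.7 0 -0.042", "hand": 0}}

```text
t: 0.65
position: [0.3951, -0.3713, 0.2502]
tool_rot: [-180.0, -0.0, 14.2]
contact_force: [0.5, -0.9, -0.5]
width: 0.0854
```

{"api": "send_rows", "payload": {"commands": "2.3 3.7 -0.8 -0.042; 2.4 3.8 -0.8 -0.042; 2.4 3.7 -0.8 -0.042; 2.4 3.8 -0.8 -0.042; 2.3 3.8 -0.8 -0.042"}}

```text
t: 1.15
position: [0.5132, -0.1834, 0.2099]
tool_rot: [180.0, 0.0, 2.2]
contact_force: [1.3, -0.0, 0.1]
width: 0.0855
```

{"api": "send_rows", "payload": {"commands": "0 0 0 0; 0 0 0 0"}}

```text
t: 1.35
position: [0.5127, -0.1837, 0.2099]
tool_rot: [-180.0, 0.1, 2.5]
contact_force: [-0.1, -0.6, 0.3]
width: 0.0852
```

```bash
cat > w.py <<'E'
from h import *
import sys
s=observe(); print(s["t"],s["position"].round(4),s["tool_rot"].round(2),s["joint_pos"].round(1),s["contact_force"].round(1),s["moment"].round(2))
c=read_camera("wrist"); cv2.imwrite(f"pics/{sys.argv[1]}.png",c["image"]); np.save(f"pics/{sys.argv[1]}.npy",c,allow_pickle=True)
P=cloud(c); hsv=cv2.cvtColor(c["image"],cv2.COLOR_BGR2HSV)
m=((hsv[...,0]<15)&(hsv[...,1]>180)&(hsv[...,2]>60)&(P[...,2]<.2)&(c["depth"]>0)).astype(np.uint8)
k,l,st,ce=cv2.connectedComponentsWithStats(m)
for i in range(1,k):
    if st[i,4]<200: continue
    q=P[l==i]; zt=np.percentile(q[:,2],99); top=q[q[:,2]>zt-.005]; r=cv2.minAreaRect((top[:,:2]*1e4).astype(np.float32))
    print(ce[i].round(1),st[i,4],"ztop",zt.round(4),top.mean(0).round(4),"rect",r)
E
python3 w.py w1
```

```text
1.35 [ 0.5127 -0.1837  0.2099] [-1.7998e+02  5.0000e-02  2.4900e+00] [ 15.4  36.5  -0.9 106.4   0.9  37.1 -73.5] [-0.1 -0.6  0.3] [-0.05  0.05 -0.06]
[152.5 149.3] 947 ztop 0.0493 [ 0.5411 -0.0695  0.0477] rect ((5409.80322265625, -685.6138916015625), (85.79460906982422, 409.2447814941406), 9.823681831359863)
[255.5 183.6] 1633 ztop 0.0719 [ 0.5134 -0.1852  0.0704] rect ((5105.2900390625, -1852.238525390625), (592.788818359375, 119.96411895751953), 2.8594307899475098)
[260.7 278.1] 813 ztop 0.049 [ 0.3833 -0.1999  0.0475] rect ((3819.638427734375, -1994.482177734375), (88.48419189453125, 412.61383056640625), 49.337188720703125)
```

View pics/w1.png

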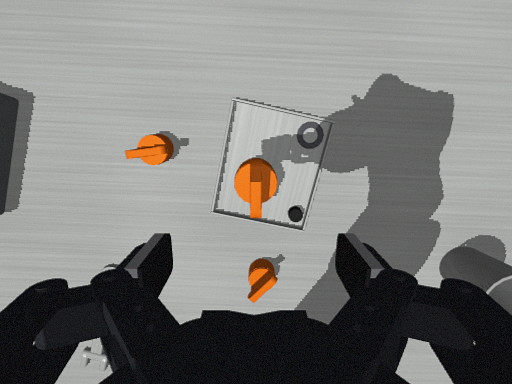

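The wrist view confirms the nut in the tray at (256,190), at (0.5115,-0.185) with the wing at 2.8°. Descending onto it.

{"api": "send_rows", "payload": {"commands": "-0.1 -0.13 -3.5 0.005; 0 0 -3.5 0; 0 0 -3.0 0; 0 0 -2.5 0; 0 0 -1.5 0"}}

```text
t: 1.9
position: [0.5095, -0.1887, 0.0687]
tool_rot: [180.0, 0.2, 2.4]
contact_force: [0.7, 0.1, 0.7]
width: 0.0858
```

{"api": "send_rows", "payload": {"commands": "0 0 -0.7 0; 0 0 0 0; 0 0 0 0"}}

```text
t: 2.2
position: [0.5115, -0.1875, 0.0641]
tool_rot: [179.9, -0.1, 2.5]
contact_force: [0.1, -0.4, 0.0]
width: 0.0853
```

{"api": "send_rows", "payload": {"commands": "0 0 0 0; 0 0 0 0; 0 0 0 0; 0 0 0 0; 0 0 0 0", "hand": 1}}

```text
t: 2.7
position: [0.5114, -0.1863, 0.0635]
tool_rot: [180.0, -0.0, 2.6]
contact_force: [0.5, 0.0, 1.9]
width: 0.0122
```

{"api": "send_rows", "payload": {"commands": "0 0 0 0; 0 0 0 0; 0 0 0 0; 0 0 0 0; 0 0 0 0"}}

```text
t: 3.2
position: [0.5114, -0.1862, 0.0633]
tool_rot: [-180.0, 0.0, 2.6]
contact_force: [-0.4, 0.8, 0.7]
width: 0.011
```

{"api": "send_rows", "payload": {"commands": "0 0 1 0; 0 0 2.5 0; 0 0 3 0; 0 0 3 0; 0 0 2.5 0"}}

```text
t: 3.7
position: [0.5114, -0.1867, 0.1854]
tool_rot: [180.0, -0.1, 2.5]
contact_force: [0.7, 0.6, -1.4]
width: 0.0107
```

{"api": "send_rows", "payload": {"commands": "0.2 3.6 0 0.08; 0.3 3.7 0 0.08; 0.3 3.7 0 0.08; 0.3 3.7 0 0.08; 0.3 3.7 0 0.08"}}

```text
t: 4.2
position: [0.5252, -0.0013, 0.1839]
tool_rot: [180.0, -0.0, 25.6]
contact_force: [0.4, -0.3, -1.1]
width: 0.0112
```

{"api": "send_rows", "payload": {"commands": "0.3 3.7 0 0.08; 0.3 3.7 0 0.08; 0.3 3.7 0 0.08; 0.3 3.7 0 0.08; 0.35 3.7 0 0.08"}}

```text
t: 4.7
position: [0.5407, 0.1837, 0.1839]
tool_rot: [180.0, 0.0, 48.6]
contact_force: [-0.5, -0.1, -1.5]
width: 0.0112
```

{"api": "send_rows", "payload": {"commands": "0 0 0 0; 0 0 0 0;0 0 0 0"}}

```text
t: 5.0
position: [0.5408, 0.1807, 0.1834]
tool_rot: [179.9, 0.1, 48.3]
contact_force: [0.4, 0.0, -2.0]
width: 0.011
```

```bash
python3 - <<'E'
from h import *
s=observe(); print(s["t"],s["position"].round(4),s["tool_rot"].round(2),s["joint_pos"].round(1),s["contact_force"].round(1),s["moment"].round(2))
for n in ["scene","top","wrist"]:
    c=read_camera(n); cv2.imwrite(f"pics/{n}2.png",c["image"]); np.save(f"pics/{n}2.npy",c,allow_pickle=True)
a=cv2.imread("pics/scene2.png")[160:300,260:400];b=cv2.imread("pics/top2.png")[150:290,90:230]
cv2.imwrite("pics/c2.png",np.hstack([cv2.resize(a,(400,400)),cv2.resize(b,(400,400))]))
E
```

```text
5.0 [0.5408 0.1807 0.1834] [1.7994e+02 9.0000e-02 4.8280e+01] [-17.7  40.5  -9.2 103.1  10.   37.2 -74.5] [ 0.4  0.  -2. ] [-0.03  0.    0.01]
```

View pics/c2.png

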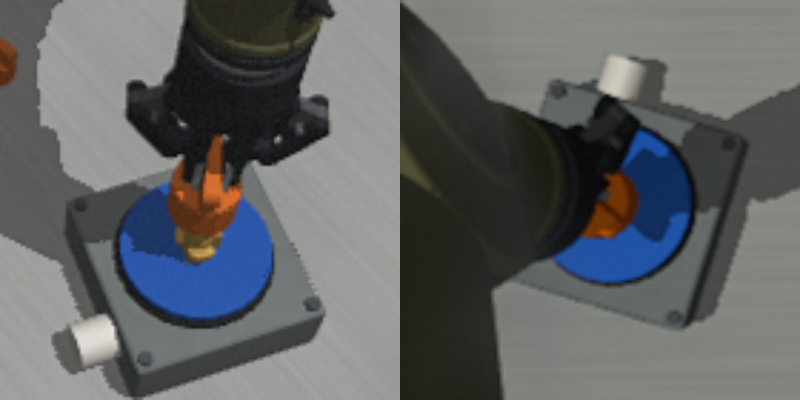

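View pics/wrist2.png

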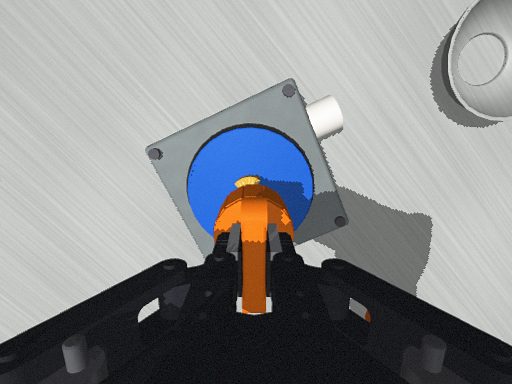

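```bash
cat > al.py <<'E'
from h import *
import sys
from scipy.optimize import least_squares
zf=float(sys.argv[1])  # foot height
live=len(sys.argv)<3
s=observe(); print(s["t"],s["position"].round(4),s["tool_rot"].round(2),s["joint_pos"][6].round(1),s["contact_force"].round(1),s["moment"].round(2))
for n in ["scene","top","wrist"]:
    c=read_camera(n) if live else np.load(f"pics/{n}2.npy",allow_pickle=True).item()
    P=cloud(c); hsv=cv2.cvtColor(c["image"],cv2.COLOR_BGR2HSV)
    near=(np.hypot(P[...,0]-s["position"][0],P[...,1]-s["position"][1])<.06)
    m=(hsv[...,0]<15)&(hsv[...,1]>180)&(hsv[...,2]>50)&near&(c["depth"]>0)
    if m.sum()>30:
        q=P[m]; print(n,"orange z",q[:,2].min().round(4),q[:,2].max().round(4))
        h=q[(q[:,2]>zf+.006)&(q[:,2]<zf+.030)]
        f=lambda p:np.hypot(h[:,0]-p[0],h[:,1]-p[1])-.024
        r=least_squares(f,s["position"][:2],loss="soft_l1",f_scale=.001); print("  hub",len(h),r.x.round(4),"res",np.abs(f(r.x)).mean().round(4))
    b=((hsv[...,0]>105)&(hsv[...,0]<130)&(hsv[...,1]>150)&(hsv[...,2]>25)&(abs(P[...,2]-.07)<.008)).astype(np.uint8)
    if b.sum()<200: continue
    k,l,st,ce=cv2.connectedComponentsWithStats(b); 
    cn=np.vstack([x for x in cv2.findContours((b>0).astype(np.uint8),0,1)[0] if cv2.contourArea(x)>30])
    xy=np.array([plane(c,*p[0],.0695)[:2] for p in cn])
    xy=xy[np.abs(np.hypot(*(xy-[.542,.184]).T)-.057)<.005]
    f=lambda p:np.hypot(xy[:,0]-p[0],xy[:,1]-p[1])-p[2]
    r=least_squares(f,[.542,.184,.056],loss="soft_l1",f_scale=.0005); print(n,"  cover",len(xy),r.x.round(4),"z",np.median(P[b>0][:,2]).round(4))
E
python3 al.py 0.1234 x
```

```text
5.15 [0.541  0.1808 0.1834] [1.7996e+02 6.0000e-02 4.8260e+01] -74.5 [ 1.2  1.  -1.2] [-0.02  0.02  0.01]
scene orange z 0.1225 0.1943
  hub 125 [0.5409 0.1786] res 0.0005
scene   cover 119 [0.5436 0.1857 0.0556] z 0.0689
top orange z 0.1356 0.3019
  hub 30 [0.5389 0.1777] res 0.0002
top   cover 90 [0.5394 0.1827 0.0557] z 0.0696
wrist orange z 0.1252 0.2385
  hub 551 [0.5402 0.1796] res 0.0002
wrist   cover 276 [0.5409 0.1852 0.0559] z 0.0697
```

{"api": "send_rows", "payload": {"commands": "0.05 0.4 -0.6 0.1; 0 0 -0.6 0.1; 0 0 -0.6 0.1; 0 0 0 0.05; 0 0 0 0"}}

```text
t: 5.65
position: [0.5414, 0.1854, 0.1651]
tool_rot: [-180.0, 0.0, 68.4]
contact_force: [-0.2, 0.1, -0.7]
width: 0.0112
```

{"api": "send_rows", "payload": {"commands": "0 0 0 0; 0 0 0 0"}}

```text
t: 5.85
position: [0.5416, 0.1863, 0.1655]
tool_rot: [180.0, -0.0, 68.4]
contact_force: [-0.4, -0.4, -1.2]
width: 0.011
```

```bash
python3 al.py 0.105; python3 - <<'E'
from h import *
for n in ["scene","wrist"]:
    c=read_camera(n); cv2.imwrite(f"pics/{n}3.png",c["image"])
a=cv2.imread("pics/scene3.png")[190:290,280:380];b=cv2.imread("pics/wrist3.png")[140:340,160:360]
cv2.imwrite("pics/c3.png",np.hstack([cv2.resize(a,(400,400)),cv2.resize(b,(400,400))]))
E
```

```text
5.85 [0.5416 0.1863 0.1655] [179.97  -0.    68.37] -61.0 [-0.4 -0.4 -1.2] [0.03 0.03 0.01]
scene orange z 0.0825 0.1749
  hub 121 [0.5423 0.1841] res 0.0007
scene   cover 119 [0.5437 0.1857 0.0556] z 0.0688
top orange z 0.1195 0.2837
  hub 25 [0.5402 0.1834] res 0.0002
top   cover 99 [0.5394 0.1827 0.0557] z 0.0696
wrist orange z 0.1074 0.1754
  hub 552 [0.5411 0.1852] res 0.0002
wrist   cover 297 [0.5407 0.1853 0.0559] z 0.0697
```

View pics/c3.png

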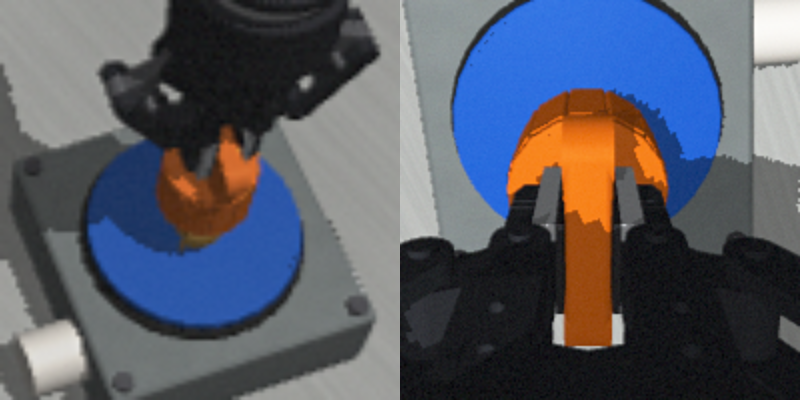

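{"api": "send_rows", "payload": {"commands": "0 0 -0.4 0; 0 0 -0.4 0; 0 0 -0.4 0; 0 0 -0.3 0; 0 0 -0.2 0"}}

```text
t: 6.6
position: [0.5412, 0.1865, 0.1478]
tool_rot: [-180.0, 0.0, 68.5]
contact_force: [-0.3, -0.2, -1.9]
width: 0.011
```

{"api": "send_rows", "payload": {"commands": "0 0 0 0; 0 0 -0.1 0; 0 0 -0.1 0; 0 0 0 0"}}

```text
t: 7.0
position: [0.5414, 0.1866, 0.1463]
tool_rot: [180.0, -0.0, 68.5]
contact_force: [0.6, -0.0, -1.3]
width: 0.0107
```

```bash
python3 -c "
from h import *
s=observe()
for k in ['t','position','tool_rot','joint_pos','contact_force','moment']:print(k,np.round(s[k],4))"
```

```text
t 7.0
position [0.5414 0.1866 0.1463]
tool_rot [ 1.79994e+02 -2.00000e-03  6.84592e+01]
joint_pos [-15.5878  44.0878 -13.7564 104.1033  17.2846  33.8498 -61.5907]
contact_force [ 0.6283 -0.0079 -1.3439]
moment [-0.0397 -0.0003  0.007 ]
```

{"api": "send_rows", "payload": {"commands": "0 0 -0.15 0; 0 0 -0.1 0; 0 0 0 0"}}

```text
t: 7.3
position: [0.5413, 0.1866, 0.1437]
tool_rot: [-180.0, 0.0, 68.5]
contact_force: [-0.3, 0.6, -1.3]
width: 0.0106
```

{"api": "send_rows", "payload": {"commands": "0 0 -0.1 0; 0 0 -0.1 0; 0 0 0 0"}}

```text
t: 7.6
position: [0.5413, 0.1866, 0.1417]
tool_rot: [-180.0, 0.0, 68.5]
contact_force: [-0.7, -0.0, -1.9]
width: 0.0105
```

{"api": "send_rows", "payload": {"commands": "0 0 -0.1 0; 0 0 -0.1 0; 0 0 0 0"}}

```text
t: 7.9
position: [0.5414, 0.1866, 0.1397]
tool_rot: [180.0, -0.0, 68.5]
contact_force: [-0.0, 1.5, 0.1]
width: 0.0106
```

Below wall height and just reaching the ridges.

{"api": "send_rows", "payload": {"commands": "0 0 -0.1 0; 0 0 0 0"}}

```text
t: 8.1
position: [0.5415, 0.1867, 0.1394]
tool_rot: [180.0, -0.0, 68.5]
contact_force: [-1.3, -0.3, 5.1]
width: 0.0107
```

{"api": "send_rows", "payload": {"commands": "0 0 -0.1 0; 0 0 0 0"}}

```text
t: 8.3
position: [0.5415, 0.1868, 0.1392]
tool_rot: [179.9, -0.0, 68.5]
contact_force: [-3.2, -0.5, 10.8]
width: 0.0112
```

```bash
cat > o.py <<'E'
from h import *
s=observe()
for k in ['t','position','tool_rot','joint_pos','contact_force','moment']:print(k,np.round(s[k],4))
E
python3 o.py
```

```text
t 8.3
position [0.5415 0.1868 0.1392]
tool_rot [ 1.799433e+02 -2.470000e-02  6.846050e+01]
joint_pos [-15.7934  44.6918 -13.4518 104.3688  17.5696  32.9146 -61.8593]
contact_force [-3.247  -0.5266 10.8229]
moment [-0.2856  0.6283  0.0377]
```

{"api": "send_rows", "payload": {"commands": "0 0 0.04 0; -0.01 0 0 0.06; -0.01 0 0 0.06; 0 0 0 0"}}

```text
t: 8.7
position: [0.5417, 0.1869, 0.1394]
tool_rot: [179.9, -0.1, 75.4]
contact_force: [-0.9, -0.7, 7.0]
width: 0.0112
```

```bash
python3 o.py
```

```text
t 8.7
position [0.5417 0.1869 0.1394]
tool_rot [ 1.799181e+02 -5.720000e-02  7.541710e+01]
joint_pos [-14.6706  44.8332 -15.3753 104.3126  19.8731  33.393  -57.0626]
contact_force [-0.9369 -0.6855  6.985 ]
moment [-0.1389  0.3941  0.068 ]
```

{"api": "send_rows", "payload": {"commands": "-0.01 0 0 0.06; -0.01 0 0 0.06; 0 0 0 0"}}

```text
t: 9.0
position: [0.5416, 0.1871, 0.1394]
tool_rot: [179.9, -0.1, 82.3]
contact_force: [-0.2, 0.9, 7.0]
width: 0.011
```

```bash
python3 o.py
```

```text
t 9.0
position [0.5416 0.1871 0.1394]
tool_rot [ 1.798971e+02 -7.600000e-02  8.229250e+01]
joint_pos [-13.5906  45.0036 -17.2694 104.2735  22.0946  33.9061 -52.2875]
contact_force [-0.2181  0.9289  7.0378]
moment [-0.0996  0.2153  0.1046]
```

{"api": "send_rows", "payload": {"commands": "-0.01 0 0 0.06; -0.01 0 0 0.06; 0 0 0 0"}}

```text
t: 9.3
position: [0.5414, 0.1872, 0.1394]
tool_rot: [179.9, -0.1, 89.2]
contact_force: [-0.4, 0.6, 6.9]
width: 0.011
```

```bash
python3 o.py
```

```text
t 9.3
position [0.5414 0.1872 0.1394]
tool_rot [ 1.79889e+02 -7.45000e-02  8.91694e+01]
joint_pos [-12.5153  45.2018 -19.1635 104.2428  24.2661  34.4813 -47.4586]
contact_force [-0.4235  0.571   6.8852]
moment [-0.0399  0.3062  0.1135]
```

{"api": "send_rows", "payload": {"commands": "-0.01 0 0 0.06; -0.01 0 0 0.06; 0 0 0 0"}}

```text
t: 9.6
position: [0.541, 0.1878, 0.1393]
tool_rot: [179.9, -0.1, 96.1]
contact_force: [-1.1, 1.0, 5.6]
width: 0.0113
```

```bash
python3 o.py|tail -1
```

```text
moment [0.1385 0.3674 0.0298]
```

{"api": "send_rows", "payload": {"commands": "-0.01 0 0 0.06; -0.01 0 0 0.06; 0 0 0 0"}}

```text
t: 9.9
position: [0.5405, 0.187, 0.1386]
tool_rot: [180.0, -0.0, 102.9]
contact_force: [-0.7, 0.4, 2.7]
width: 0.0111
```

```bash
python3 o.py|tail -1
```

```text
moment [0.1294 0.2428 0.0538]
```

The force fell and z sank, so it seems to be at the gap. I'll lower gently here.

{"api": "send_rows", "payload": {"commands": "0 0 -0.1 0; 0 0 0 0"}}

```text
t: 10.1
position: [0.5407, 0.187, 0.1382]
tool_rot: [179.9, -0.0, 102.8]
contact_force: [-1.9, 0.5, 9.0]
width: 0.0109
```

```bash
python3 o.py|tail -2
```

```text
contact_force [-1.9478  0.5383  9.0024]
moment [-0.0305  0.5555  0.1099]
```

{"api": "send_rows", "payload": {"commands": "0 0 0.06 0; -0.01 0 0 0.04; 0 0 0 0"}}

```text
t: 10.4
position: [0.5406, 0.1868, 0.138]
tool_rot: [179.9, -0.0, 105.2]
contact_force: [-0.1, 0.7, 4.8]
width: 0.0107
```

```bash
python3 o.py|tail -2
```

```text
contact_force [-0.0701  0.6596  4.7936]
moment [0.1678 0.0917 0.0494]
```

{"api": "send_rows", "payload": {"commands": "0 0 0 0.05; 0 0 0 0"}}

```text
t: 10.6
position: [0.5402, 0.1861, 0.1372]
tool_rot: [-180.0, 0.0, 108.0]
contact_force: [0.1, -0.3, -0.9]
width: 0.0105
```

```bash
python3 o.py|tail -2
```

```text
contact_force [ 0.1233 -0.2676 -0.911 ]
moment [ 0.0569 -0.0495  0.0263]
```

Now free at 108°, with no contact. Lowering.

{"api": "send_rows", "payload": {"commands": "0 0 -0.1 0; 0 0 -0.1 0; 0 0 0 0"}}

```text
t: 10.9
position: [0.5401, 0.1864, 0.1354]
tool_rot: [-180.0, 0.0, 108.0]
contact_force: [-0.4, 0.3, -1.8]
width: 0.011
```

```bash
python3 o.py|tail -2
```

```text
contact_force [-0.3762  0.2648 -1.8109]
moment [-0.0228 -0.0386  0.0272]
```

{"api": "send_rows", "payload": {"commands": "0 0 -0.15 0; 0 0 -0.15 0; 0 0 -0.1 0; 0 0 0 0"}}

```text
t: 11.3
position: [0.5402, 0.1865, 0.1315]
tool_rot: [-180.0, 0.0, 108.0]
contact_force: [-1.0, 1.3, -0.0]
width: 0.011
```

{"api": "send_rows", "payload": {"commands": "0 0 -0.1 0; 0 0 -0.1 0; 0 0 0 0"}}

```text
t: 11.6
position: [0.5403, 0.1866, 0.1302]
tool_rot: [180.0, 0.0, 108.0]
contact_force: [-1.7, 0.0, 5.1]
width: 0.0113
```

```bash
python3 o.py|tail -2
```

```text
contact_force [-1.7082  0.0371  5.0964]
moment [-0.1761  0.2735  0.0263]
```

Dropped in: TCP z 0.1302 puts the foot on the cover. Now clockwise.

{"api": "send_rows", "payload": {"commands": "0.01 0 0 -0.06; 0.01 0 0 -0.06; 0 0 0 0"}}

```text
t: 11.9
position: [0.541, 0.1874, 0.1303]
tool_rot: [179.9, -0.0, 101.1]
contact_force: [0.4, 1.1, 2.4]
width: 0.0113
```

```bash
python3 o.py|tail -2
```

```text
contact_force [0.4342 1.1061 2.4145]
moment [ 0.1202 -0.1334  0.0178]
```

{"api": "send_rows", "payload": {"commands": "0.01 0 -0.01 -0.06; 0.01 0 -0.01 -0.06; 0 0 0 0"}}

```text
t: 12.2
position: [0.5414, 0.1872, 0.1302]
tool_rot: [179.9, -0.0, 94.3]
contact_force: [-0.4, -0.1, 4.3]
width: 0.0106
```

```bash
python3 o.py|tail -2
```

```text
contact_force [-0.4007 -0.1221  4.2767]
moment [ 0.1178 -0.2038 -0.0256]
```

{"api": "send_rows", "payload": {"commands": "0.01 0 -0.02 -0.06; 0.01 0 -0.02 -0.06; 0 0 0 0"}}

```text
t: 12.5
position: [0.5414, 0.1872, 0.1296]
tool_rot: [179.9, -0.1, 87.5]
contact_force: [0.5, 0.6, 4.1]
width: 0.0111
```

```bash
python3 o.py|tail -2
```

```text
contact_force [0.5016 0.5857 4.1483]
moment [ 0.1632 -0.2293 -0.0769]
```

{"api": "send_rows", "payload": {"commands": "0.01 0 -0.03 -0.06; 0.01 0 -0.03 -0.06; 0 0 0 0"}}

```text
t: 12.8
position: [0.5415, 0.1869, 0.1289]
tool_rot: [179.9, -0.0, 80.6]
contact_force: [0.2, 0.8, 4.9]
width: 0.0107
```

```bash
python3 o.py|tail -2
```

```text
contact_force [0.2363 0.7955 4.9485]
moment [ 0.1102 -0.1955 -0.0595]
```

{"api": "send_rows", "payload": {"commands": "0.01 0 -0.035 -0.06; 0.01 0 -0.035 -0.06; 0 0 0 0"}}

```text
t: 13.1
position: [0.5415, 0.1867, 0.1282]
tool_rot: [180.0, -0.0, 73.7]
contact_force: [-0.0, 0.7, 5.3]
width: 0.011
```

```bash
python3 o.py|tail -2
```

```text
contact_force [-0.0195  0.6908  5.3365]
moment [-0.0178 -0.1671 -0.0912]
```

{"api": "send_rows", "payload": {"commands": "0.01 0 -0.035 -0.06; 0.01 0 -0.035 -0.06; 0 0 0 0"}}

```text
t: 13.4
position: [0.5416, 0.1865, 0.1275]
tool_rot: [180.0, 0.0, 66.9]
contact_force: [-0.3, -0.2, 5.6]
width: 0.0108
```

```bash
python3 o.py|tail -2
```

```text
contact_force [-0.278  -0.2022  5.6275]
moment [-0.005  -0.0558 -0.0731]
```

{"api": "send_rows", "payload": {"commands": "0.01 0 -0.035 -0.06; 0.01 0 -0.035 -0.06; 0 0 0 0"}}

```text
t: 13.7
position: [0.5417, 0.1864, 0.127]
tool_rot: [180.0, 0.0, 60.0]
contact_force: [-0.2, 0.5, 6.8]
width: 0.0109
```

```bash
python3 o.py|tail -2
```

```text
contact_force [-0.1852  0.5177  6.8204]
moment [-0.0759  0.0451 -0.1294]
```

{"api": "send_rows", "payload": {"commands": "0.01 0 -0.02 -0.06; 0 0 0 0"}}

```text
t: 13.9
position: [0.5419, 0.1863, 0.1268]
tool_rot: [180.0, 0.0, 56.5]
contact_force: [-0.1, -0.0, 7.8]
width: 0.0106
```

```bash
python3 o.py|tail -1
```

```text
moment [-0.0779 -0.0473 -0.0363]
```

{"api": "send_rows", "payload": {"commands": "0.01 0 -0.02 -0.06; 0 0 0 0"}}

```text
t: 14.1
position: [0.542, 0.1862, 0.1266]
tool_rot: [180.0, 0.0, 53.1]
contact_force: [-0.7, 0.1, 7.0]
width: 0.0108
```

```bash
python3 o.py|tail -1
```

```text
moment [-0.1645  0.0053 -0.1201]
```

{"api": "send_rows", "payload": {"commands": "0.01 0 -0.02 -0.06; 0 0 0 0"}}

```text
t: 14.3
position: [0.5422, 0.1862, 0.1265]
tool_rot: [180.0, 0.0, 49.7]
contact_force: [-0.4, -1.0, 8.8]
width: 0.0112
```

```bash
python3 o.py|tail -1
```

```text
moment [-0.2333 -0.0356 -0.0658]
```

{"api": "send_rows", "payload": {"commands": "0 0 0 -0.05; 0 0 0 0"}}

```text
t: 14.5
position: [0.5423, 0.1862, 0.1265]
tool_rot: [180.0, -0.0, 46.8]
contact_force: [-0.5, 0.3, 7.4]
width: 0.0108
```

```bash
python3 o.py|tail -1
```

```text
moment [-0.2125 -0.0736  0.004 ]
```

{"api": "send_rows", "payload": {"commands": "0 0 0 -0.05; 0 0 0 0"}}

```text
t: 14.7
position: [0.5425, 0.1862, 0.1265]
tool_rot: [179.9, -0.0, 43.9]
contact_force: [-0.4, 0.4, 7.9]
width: 0.0112
```

```bash
python3 o.py|tail -1
```

```text
moment [-0.1928 -0.15   -0.0298]
```

{"api": "send_rows", "payload": {"commands": "0 0 0 -0.04; 0 0 0 0"}}

```text
t: 14.9
position: [0.5425, 0.1862, 0.1265]
tool_rot: [179.9, -0.0, 41.7]
contact_force: [-0.1, -0.0, 7.5]
width: 0.011
```

```bash
python3 o.py|tail -1
```

```text
moment [-0.2045 -0.1339 -0.0152]
```

{"api": "send_rows", "payload": {"commands": "0 0 0 -0.04; 0 0 0 0"}}

```text
t: 15.1
position: [0.5424, 0.1859, 0.1265]
tool_rot: [179.9, -0.0, 39.4]
contact_force: [-0.4, -1.6, 7.9]
width: 0.0109
```

```bash
python3 o.py|tail -1
```

```text
moment [-0.2995 -0.1344  0.113 ]
```

{"api": "send_rows", "payload": {"commands": "0 0 0 -0.03; 0 0 0 0"}}

```text
t: 15.3
position: [0.5424, 0.1857, 0.1265]
tool_rot: [179.9, 0.0, 37.7]
contact_force: [-1.5, -1.9, 8.0]
width: 0.0112
```

```bash
python3 o.py|tail -1
```

```text
moment [-0.4659 -0.0606  0.166 ]
```

{"api": "send_rows", "payload": {"commands": "0 0 0 -0.03; 0 0 0 0"}}

```text
t: 15.5
position: [0.5422, 0.1856, 0.1264]
tool_rot: [179.9, 0.0, 36.0]
contact_force: [0.5, -1.5, 9.0]
width: 0.011
```

```bash
python3 o.py|tail -1
```

```text
moment [-0.4579 -0.0095  0.4255]
```

The torque climbed to 0.43 N m at 36°, after about 13° of level run, so this is the stop. Easing off, then letting go.

{"api": "send_rows", "payload": {"commands": "0 0 0 0.04; 0 0 0.1 0; 0 0 0 0"}}

```text
t: 15.8
position: [0.5422, 0.1857, 0.1267]
tool_rot: [180.0, 0.0, 38.2]
contact_force: [1.7, -2.2, 2.2]
width: 0.0107
```

```bash
python3 o.py|tail -5
```

```text
position [0.5422 0.1857 0.1267]
tool_rot [1.799516e+02 3.410000e-02 3.816000e+01]
joint_pos [-20.6341  45.5077  -4.9881 104.8988   7.254   29.9222 -82.271 ]
contact_force [ 1.672  -2.1941  2.2267]
moment [-0.4619 -0.4881  0.146 ]
```

{"api": "send_rows", "payload": {"commands": "0 0 0 0; 0 0 0 0; 0 0 0 0; 0 0 0 0; 0 0 0 0", "hand": 0}}

```text
t: 16.3
position: [0.5418, 0.1867, 0.1268]
tool_rot: [-180.0, 0.0, 38.1]
contact_force: [-0.3, 0.5, -0.1]
width: 0.0819
```

{"api": "send_rows", "payload": {"commands": "0 0 0 0; 0 0 0.5 0; 0 0 2 0; 0 0 3 0; 0 0 3 0"}}

```text
t: 16.8
position: [0.5416, 0.1865, 0.2129]
tool_rot: [-180.0, 0.0, 38.1]
contact_force: [0.4, 0.1, 0.4]
width: 0.0853
```

{"api": "send_rows", "payload": {"commands": "-2 -3 3 0; -2 -3 0 0; -2 -3 0 0; 0 0 0 0; 0 0 0 0"}}

```text
t: 17.3
position: [0.482, 0.0961, 0.2425]
tool_rot: [180.0, -0.1, 38.0]
contact_force: [0.2, 0.5, -0.2]
width: 0.0856
```

```bash
python3 w.py w4; python3 - <<'E'
from h import *
for n in ["scene","top","wrist"]:
    c=read_camera(n); cv2.imwrite(f"pics/{n}5.png",c["image"])
    P=cloud(c); hsv=cv2.cvtColor(c["image"],cv2.COLOR_BGR2HSV)
    b=(hsv[...,0]>105)&(hsv[...,0]<130)&(hsv[...,1]>150)&(np.hypot(P[...,0]-.542,P[...,1]-.185)<.05)&(abs(P[...,2]-.07)<.015)
    m=(hsv[...,0]<15)&(hsv[...,1]>180)&(hsv[...,2]>50)&(np.hypot(P[...,0]-.542,P[...,1]-.185)<.045)&(c["depth"]>0)
    if b.sum()<50: print(n,"no"); continue
    q=P[m]; top=q[q[:,2]>q[:,2].max()-.006] if len(q) else q
    print(n,"cover z",np.median(P[b][:,2]).round(4),"nut ztop",len(q) and np.percentile(q[:,2],98).round(4), cv2.minAreaRect((top[:,:2]*1e4).astype(np.float32)) if len(top)>3 else None)
a=cv2.imread("pics/scene5.png")[190:290,280:380];b=cv2.imread("pics/top5.png")[160:280,100:220]
cv2.imwrite("pics/c5.png",np.hstack([cv2.resize(a,(400,400)),cv2.resize(b,(400,400))]))
E
```

```text
17.3 [0.482  0.0961 0.2425] [ 1.7997e+02 -5.0000e-02  3.8010e+01] [-11.9  30.3  -7.3 113.    6.1  37.1 -75.1] [ 0.2  0.5 -0.2] [ 0.02 -0.05 -0.02]
[216.5  76.4] 2790 ztop 0.1356 [0.5417 0.1846 0.1339] rect ((5410.814453125, 1845.576171875), (585.84912109375, 123.62809753417969), 38.197444915771484)
[376.6 212.3] 752 ztop 0.0489 [ 0.5403 -0.0641  0.0475] rect ((5402.58447265625, -655.5855712890625), (85.05453491210938, 420.3219909667969), 10.001859664916992)
scene cover z 0.0653 nut ztop 0.1354 ((5434.4912109375, 1851.8638916015625), (562.5571899414062, 118.85720825195312), 37.146148681640625)
top cover z 0.0661 nut ztop 0.1371 ((5579.27392578125, 1961.0684814453125), (105.7980728149414, 116.18468475341797), 32.31630325317383)
wrist cover z 0.0662 nut ztop 0.1353 ((5408.95166015625, 1844.836181640625), (580.0286254882812, 124.09989929199219), 38.6300163269043)
```

View pics/c5.png

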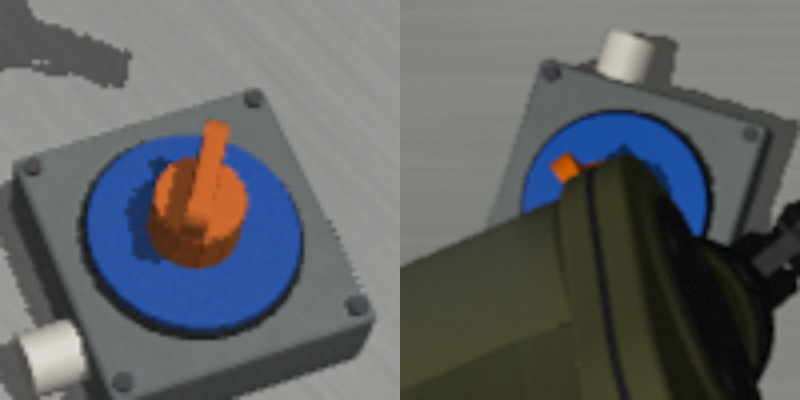

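View pics/top5.png

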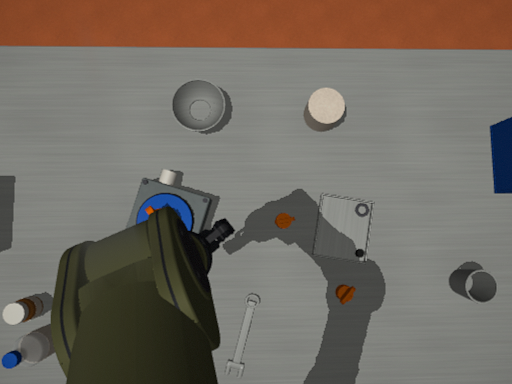

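All views show the cover down about 3.5 mm (0.0697 to 0.0662 m), with the nut upright and centred. In the top view, the bystanders look unmoved: washer (362,210), bung (360,253), bowl (199,107), cartridge (325,106).

```bash
python3 -c "
from station import finish_job; print(finish_job())"
```

```text
the job is handed in; nothing more can be done
None
```

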